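Clamp the delivery slip and hold the seal ready over its frame

TASK

Wind the red-handled crank of the slip press one full turn clockwise (seen from above), so that the black bar comes down onto the delivery slip. Then take the oblong wooden seal out of its stand, carry it over the letter rack and hold it upright just above the red printed frame on the slip, centred in it and square with it (long side along long side, either way round), a few millimetres off the paper and never touching it or the press. Finish there, still and still gripping the seal, so that I can check the position before it is stamped; leave the pill organiser and the chime where they are.

Things in the scene. Friction and masses are not known exactly. Their poses are not given: they have to be found in the camera images.
- press: Slip press, fixed: bamboo board 160 (x) x 280 (y) x 12 mm, origin at the centre of its underside on the cabinet top. A white slip 1 mm thick lies fixed on it, with the red printed frame towards the board's +y end. At y = -80 mm a steel bridge stands across it (144 mm along x, 24 mm along y, top 56 mm above the cabinet top) with the crank above and the black clamp bar below.
- slip_frame (a point): Centre of the red printed frame, on the slip's upper face, 13 mm above the cabinet top, 70 mm along +y from the press's origin. The frame is 28 mm inside along x and 40 mm inside along y (long side y); axes as the press's.
- press_crank (a joint): Angle of the crank, rad, about a vertical axis; grows as it turns clockwise seen from above. It starts between 0 and 0.25 (bar about 12 mm above the slip) and meets its stop at 6.4 (bar on the slip; the bar sinks evenly, 1.9 mm per rad). Stays where it is left; about 1 to 2 N at the handle turns it.
- crank_hub (a point): Point on the crank's axis, 80 mm along -y from the press's origin, 83 mm above the cabinet top, at the height of the middle of the handle.
- crank_handle (a point): Middle of the crank's red upright handle, a cylinder 18 mm across and 34 mm tall (from 66 to 100 mm above the cabinet top) that stands 40 mm from the axis on a flat brass arm whose top is 65 mm above the cabinet top; the hub's top is 66 mm. The handle spins freely about itself, so it can be gripped from above and led round without turning the hand.
- stand: Fixed bamboo stand, 56 (x) x 68 (y) x 24 mm tall, origin at the centre of its underside. The seal stands in its rectangular well, 16 mm deep (floor 8 mm above the cabinet top), about 1.5 mm play on each side.
- seal: Oblong wooden seal, loose: 16 mm (x) x 28 mm (y) x 66 mm (z), dark wood, about 45 g, red stamping face below. Origin at the centre of the stamping face, z up along the seal. At the start it stands upright in the stand, axes as the stand's, its top 74 mm above the cabinet top; lift it straight up at least 20 mm to leave the well.
- rack: Fixed bamboo letter rack between the stand (its +y side) and the press (its -y side): 200 (x) x 50 (y) x 80 mm tall, two boards with letters between; origin at the centre of its underside.
- pills: Translucent blue pill organiser, loose, 36 (x) x 154 (y) x 25 mm tall, origin at the centre of its underside. Leave it alone.
- chime: Brass doorbell chime, loose, dome 60 mm across and 60 mm tall, origin at the centre of its underside. Stands near the seal's stand; the two swap places from start to start. Leave it alone.
There are look-alikes about, which are no part of the job. Of the things that look like the seal, the smallest one is meant.

How it is judged:
By the outcome, as a careful person would: the job done as asked, in the order asked, and still so for the second after the job is handed in, while the arm keeps its last pose, push and grip.
It also fails if it takes over 69 s, if anything falls off the work surface, if the arm or the gripper's body presses on something with over 40 N, if the wrist force passes 120 N, or if a joint passes its speed limit or range.

ROBOT

A 6-joint arm with a two-finger parallel gripper is mounted at the origin on the work surface. World frame = base frame: x ahead of the robot, y to its left, z up, the work surface at z = 0. Lengths are in m, angles in rad, forces in N, time in s.
With the tool pointing down it reaches from about 0.35 to 0.975 m from the base axis. Payload 7.1 kg.
Tool frame: the origin (TCP) lies midway between the tips of the shut fingers; the grasp point (between the pads) lies 19 mm behind it; z points along the fingers, y is the direction in which the jaws open and shut (so a half turn about z gives the same grasp; the last joint's range is limited). The gripper opens to 88 mm and grips with 3 to 60 N. Pads are 20 mm wide; open, the fingers measure 115 mm over their backs; the gripper's body (75 mm by 178 mm) begins 61 mm behind the grasp point.
Start: joints at [1.091, 0.423, 1.63, -0, 1.089, -0.019], TCP at [0.278, 0.56, 0.223] pointing down, gripper open.
Joint ranges: [-3, 3], [-0.9, 2.11], [0.09, 2.58], [-1.31, 4.45], [0.11, 2.69], [-2.54, 2.54]. Speed limits (rad/s): [2.39, 2.39, 3.01, 3.14, 3.14, 3.14].

INTERFACE

Orientations are given as a unit quaternion [w, x, y, z].
In Python, from workcell import read_state, capture, finish_job gives the robot as it stands.
- The arm moves only by the tool carry_out, never from a script. Its argument "commands" is text: rows parted by semicolons, each of 7 numbers parted by spaces: the shift along the tool's x, y, z in cm, then the turn, a rotation vector about the tool's x, y, z in degrees, then the finger opening in cm, from 0 to 8.78. A call has 1 to 5 rows; each row shifts and turns the commanded pose from where the row before left it, along the tool's axes as they then stand; what a row does not reach is not made up. A row lasts 1/10 s, in which the tool goes at most 50 mm and 8.59 degrees, less where a joint would pass 70% of its speed; a pose out of reach is approached as far as the arm can. A call with a gripper value outside its range is refused whole. The fingers move at their own pace and stop on an object; the grip force is fixed at half the most. Time passes only in rows, so rows that do not move let the fingers close. It gives the time, the measured TCP pose, the force and the opening at its end, in the units of the state.
- read_state(): the state, without advancing time (a new reading comes with each control period).
- capture(name): name is "scene" or "top" or "wrist"; returns a dict with "frame" (420x560x3 uint8, red, green, blue), "vfov" (degrees; the focal length in pixels is half the picture's height over the tangent of half this angle, whatever the lens; pixels are square), "cx", "cy" (the principal point, pixels), "k1" (the pictures are not rectified: a ray, as slopes to the right and down, at radius r is drawn at 1 + k1 r^2 times it, then the intrinsics apply), "xyz" and "rotation" of the camera in the world. Camera axes: x right, y down, z forward; pixel columns grow to the right and rows downward; lengths in m; the calibration is good to about 2 mm. A picture is of the moment at which its call begins. There is no depth.
- finish_job(): hands the job in, once; it reports no verdict.
The state is a dict: "t": time; "joint_positions": joint angles; "joint_velocities": joint speeds; "tau": joint torques, N m; "tool_pos": TCP position; "eef_rot": TCP orientation; "contact_force": force on the tool from outside, world axes, zero at the start; "wrist_torque": the same for the moment, N m; "gripper_width": finger opening in m.
Only numpy, scipy, OpenCV 4.12 (cv2) and the standard library are available. Lean on these libraries where they do the work, as an engineer would, in place of code of your own. Each camera call takes 0.05 s, during which the arm holds its last target. There are 200 camera calls.

## Working session

There is one attempt and no reset: what is moved stays moved. The work goes in short steps, Python scripts to look and compute and a tool call to move; the robot and the scene stay as the last step left them, time stands still between calls to the robot, and variables do not carry over. Pictures are saved under pics/ and viewed, on a budget of 10 in all, crops included, one or two more only if the job needs it, and the job is handed in when it is done.

Besides the shell and the picture viewer there is one more tool, called as name(argument=value, ...) on one line, values as JSON. carry_out: Moves the arm, as the interface text tells. Its arguments: {"type":"object","properties":{"commands":{"type":"string"}},"required":["commands"]}

```bash
mkdir -p pics; cat > h.py <<'E'
import numpy as np, cv2, json, pickle
from workcell import read_state, capture, finish_job
def snap(n,fn):
    c=capture(n); pickle.dump(c,open(f'pics/{fn}.pkl','wb')); cv2.imwrite(f'pics/{fn}.png',c['frame'][:,:,::-1]); return c
def load(fn): return pickle.load(open(f'pics/{fn}.pkl','rb'))
def K(c):
    f=c['frame'].shape[0]/2/np.tan(np.radians(c['vfov'])/2); return f
def pt(c,u,v,z):
    f=K(c); d=np.array([(u-c['cx'])/f,(v-c['cy'])/f]); s=d.copy()
    for _ in range(30): s=d/(1+c['k1']*(s@s))
    r=np.array(c['rotation'])@np.array([s[0],s[1],1]); o=np.array(c['xyz'])
    return o+r*(z-o[2])/r[2]
def px(c,p):
    q=np.array(c['rotation']).T@(np.array(p)-np.array(c['xyz'])); s=q[:2]/q[2]
    s=s*(1+c['k1']*(s@s)); return s*K(c)+[c['cx'],c['cy']]
E
python3 - <<'E'
from h import *
a=snap('top','t0');b=snap('scene','s0')
for c in(a,b): print(c['xyz'],np.round(c['rotation'],3).tolist(),c['vfov'],c['cx'],c['cy'],c['k1'])
cv2.imwrite('pics/t0b.png',cv2.resize(a['frame'][:,:,::-1],(800,600),interpolation=cv2.INTER_CUBIC))
s=read_state();print(s)
E
```

```text
[0.39681566 0.06909536 1.16174011] [0.023, -0.703, 0.71, -0.031] 51.02961004691467 279.13813460274775 205.1103788030126 0.030675051476543737
[0.87473202 0.66946708 0.6686005 ] [-0.126, 0.239, 0.868, -0.416] 48.89994911227391 280.99105961878547 210.62608011241892 -0.040542687960478156
{'t': 0.1, 'joint_positions': array([ 1.09102294e+00,  4.23735323e-01,  1.63059234e+00, -4.25643018e-06,
        1.08856868e+00, -1.90051039e-02]), 'joint_velocities': array([ 0.00084974, -0.00082838, -0.00279602,  0.00162676,  0.00095236,
        0.00044731]), 'tau': array([ 1.79821018e-04, -5.45610881e+01, -2.74327397e+01,  6.45458023e-02,
        1.87889091e-02, -8.44137816e-06]), 'tool_pos': array([0.27765635, 0.55940181, 0.22200593]), 'eef_rot': array([-1.59056749e-04,  2.28350521e-01,  9.73578766e-01, -6.32144515e-04]), 'contact_force': array([ 0.75524127, -0.52541528,  0.18934872]), 'wrist_torque': array([ 0.03351533, -0.0527541 ,  0.00420869]), 'gripper_width': 0.08782531442467775}
```

View pics/t0b.png

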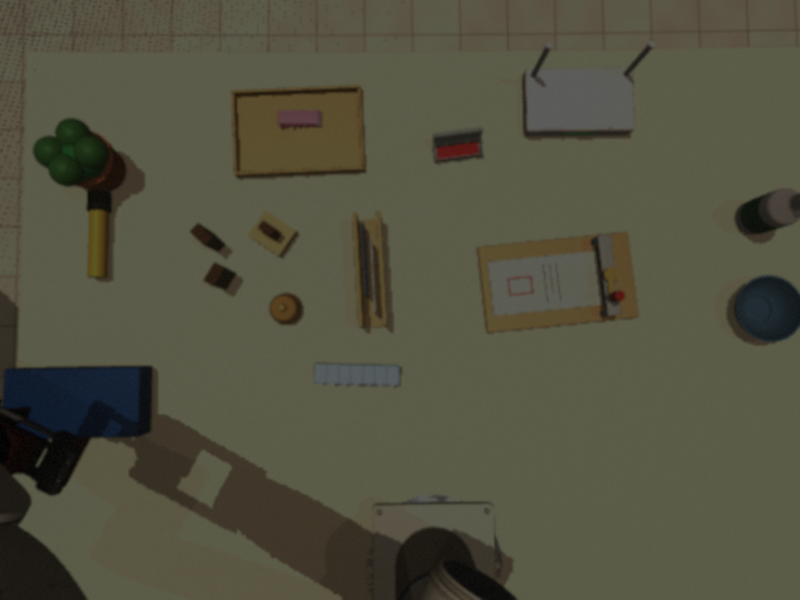

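View pics/s0.png

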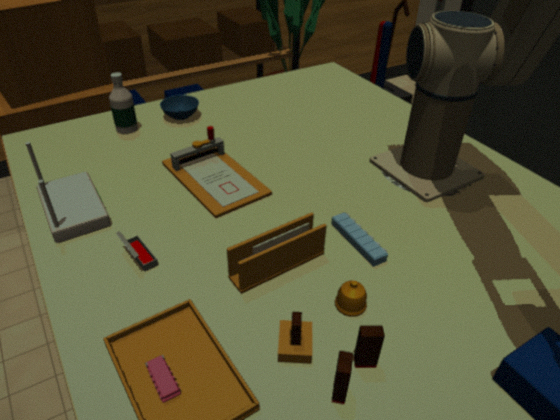

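The top view shows the stand at (270,233), the chime at (285,308), the rack at (370,270), the press at (557,282) and the handle at (618,296). Three things look like the seal: (270,231) in the stand, and loose ones at (208,237) and (220,277). The one in the stand is the smallest, and it stands where the task says. I'll confirm it in an enlarged crop.

```bash
python3 - <<'E'
from h import *
c=load('t0');f=c['frame'][:,:,::-1]
f=np.clip(255*(f/255.)**0.6,0,255).astype(np.uint8)
A=f[145:235,130:220];B=f[155:240,330:450]
o=np.zeros((600,800,3),np.uint8)
o[:400,:400]=cv2.resize(A,(400,400),interpolation=cv2.INTER_CUBIC)[:400]
b=cv2.resize(B,None,fx=5,fy=5,interpolation=cv2.INTER_CUBIC)
o=np.zeros((600,800,3),np.uint8)
a=cv2.resize(A[:,:],None,fx=3,fy=3,interpolation=cv2.INTER_CUBIC)
o[:270,:270]=a; s=load('s0')['frame'][280:410,260:400,::-1]
o[0:260,280:560]=cv2.resize(s,None,fx=2,fy=2)
b=cv2.resize(B,None,fx=3.8,fy=3.8,interpolation=cv2.INTER_CUBIC); o[275:275+b.shape[0],:b.shape[1]]=b; print(b.shape)
cv2.imwrite('pics/c1.png',o)
E
```

```text
(323, 456, 3)
```

View pics/c1.png

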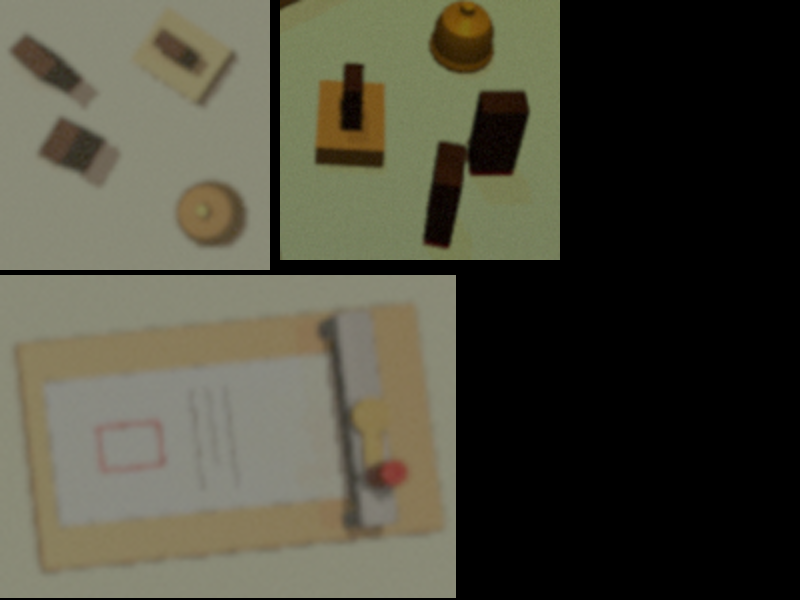

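```bash
python3 - <<'E'
from h import *
c=load('t0')
B=lambda x,y,z:pt(c,330+x/3.8-.37,155+(y-275)/3.8-.37,z)
A=lambda x,y,z:pt(c,130+x/3-.33,145+y/3-.33,z)
P=np.array([B(15,345,.012),B(412,303,.012),B(443,530,.012),B(42,571,.012)])
print(P.round(4)); print('press',P.mean(0)); 
d=(P[0]-P[1]+P[3]-P[2]); print('yaw of +y',np.degrees(np.arctan2(d[1],d[0]))-90, np.linalg.norm(d)/2)
d=(P[0]-P[3]+P[1]-P[2]); print('yaw x',np.degrees(np.arctan2(d[1],d[0])),np.linalg.norm(d)/2)
F=np.array([B(96,426,.013),B(160,421,.013),B(165,465,.013),B(101,472,.013)]);print('frame',F.mean(0))
print('handle',B(393,473,.1),'hub',B(370,415,.066))
S=np.array([A(168,8,.024),A(236,52,.024),A(200,103,.024),A(133,58,.024)]);print('stand',S.mean(0),S.round(4).tolist())
d=(S[0]-S[1]+S[3]-S[2]); print(np.degrees(np.arctan2(d[1],d[0]))-90, np.linalg.norm(d)/2)
d=(S[0]-S[3]+S[1]-S[2]); print(np.degrees(np.arctan2(d[1],d[0])), np.linalg.norm(d)/2)
rk=[pt(c,u*.7,v*.7,.08) for u,v in((354,213),(381,212),(388,326),(362,327))];print(np.round(rk,3))
from scipy.spatial.transform import Rotation as R
q=read_state()['eef_rot'];print(R.from_quat(np.r_[q[1:],q[0]]).as_matrix().round(3))
E
```

```text
Traceback (most recent call last):
  File "h.py", line 11, in pt
    r=np.array(c['rotation'])@np.array([s[0],s[1],1]); o=np.array(c['xyz'])
      ~~~~~~~~~~~~~~~~~~~~~~~^~~~~~~~~~~~~~~~~~~~~~~~
ValueError: matmul: Input operand 1 has a mismatch in its core dimension 0, with gufunc signature (n?,k),(k,m?)->(n?,m?) (size 3 is different from 4)
```

```bash
sed -i "s/np.array(c\['rotation'\])/rot(c['rotation'])/" h.py; cat >> h.py <<'E'
from scipy.spatial.transform import Rotation
def rot(q): return Rotation.from_quat(np.r_[q[1:],q[0]]).as_matrix()
E
cat > m1.py <<'E'
from h import *
c=load('t0')
B=lambda x,y,z:pt(c,330+x/3.8-.37,155+(y-275)/3.8-.37,z)
A=lambda x,y,z:pt(c,130+x/3-.33,145+y/3-.33,z)
P=np.array([B(15,345,.012),B(412,303,.012),B(443,530,.012),B(42,571,.012)])
print(P.round(4)); print('press',P.mean(0)); 
d=(P[0]-P[1]+P[3]-P[2]); print('yaw of +y',np.degrees(np.arctan2(d[1],d[0]))-90, np.linalg.norm(d)/2)
d=(P[0]-P[3]+P[1]-P[2]); print('yaw x',np.degrees(np.arctan2(d[1],d[0])),np.linalg.norm(d)/2)
F=np.array([B(96,426,.013),B(160,421,.013),B(165,465,.013),B(101,472,.013)]);print('frame',F.mean(0))
print('handle',B(393,473,.1),'hub',B(370,415,.066))
S=np.array([A(168,8,.024),A(236,52,.024),A(200,103,.024),A(133,58,.024)]);print('stand',S.mean(0),S.round(4).tolist())
d=(S[0]-S[1]+S[3]-S[2]); print(np.degrees(np.arctan2(d[1],d[0]))-90, np.linalg.norm(d)/2)
d=(S[0]-S[3]+S[1]-S[2]); print(np.degrees(np.arctan2(d[1],d[0])), np.linalg.norm(d)/2)
rk=[pt(c,u*.7,v*.7,.08) for u,v in((354,213),(381,212),(388,326),(362,327))];print(np.round(rk,3))
ch=pt(c,285*.7,308*.7,.05);print('chime',ch)
print(rot(read_state()['eef_rot']).round(3))
E
python3 m1.py
```

```text
[[ 0.5691 -0.0895  0.012 ]
 [ 0.5957 -0.3659  0.012 ]
 [ 0.4378 -0.3811  0.012 ]
 [ 0.4124 -0.1049  0.012 ]]
press [ 0.50375732 -0.23536577  0.012     ]
yaw of +y 5.3797884111452134 0.2775264958793882
yaw x 5.5487240895109835 0.15809655425628663
frame [ 0.49788361 -0.16775746  0.013     ]
handle [ 0.47126584 -0.31642231  0.1       ] hub [ 0.5121264  -0.31509841  0.066     ]
stand [0.5968843  0.28315979 0.024     ] [[0.6384, 0.2974, 0.024], [0.5993, 0.2384, 0.024], [0.555, 0.2695, 0.024], [0.5948, 0.3274, 0.024]]
-34.02634956493721 0.07049535291462777
-34.72812842355515 0.05355766784238308
[[0.621 0.132 0.08 ]
 [0.622 0.085 0.08 ]
 [0.424 0.075 0.08 ]
 [0.423 0.12  0.08 ]]
chime [0.45829424 0.25662127 0.05      ]
[[-0.896  0.445 -0.001]
 [ 0.445  0.896 -0.001]
 [ 0.    -0.001 -1.   ]]
```

```bash
cat >> h.py <<'E'
def plan(way,grip,step=.04,turn=7.8,start=None):
    """way: list of (x,y,z,yaw of tool y in deg, n rows or 0); prints tool-frame rows from the measured pose"""
    s=read_state(); p=s['tool_pos'].copy() if start is None else np.array(start[0]); M=rot(s['eef_rot']) if start is None else start[1]
    rows=[]
    for x,y,z,yaw,n in way:
        q=np.radians(yaw); Y=np.array([np.cos(q),np.sin(q),0]); Z=np.array([0,0,-1.]); G=np.c_[np.cross(Y,Z),Y,Z]
        w=Rotation.from_matrix(M.T@G).as_rotvec(degrees=True); d=np.array([x,y,z])-p
        k=n or int(max(1,np.ceil(np.linalg.norm(d)/step),np.ceil(np.linalg.norm(w)/turn)))
        p0=p.copy()
        for i in range(k):
            t=np.round(M.T@(p0+d*(i+1)/k-p)*100,2)
            r=np.round(Rotation.from_matrix(M.T@G).as_rotvec(degrees=True)/(k-i),1)
            p=p+M@t/100; M=M@Rotation.from_rotvec(r,degrees=True).as_matrix()
            rows.append(' '.join(f'{v:g}' for v in [*(t+0.),*(r+0.),grip]))
    for i in range(0,len(rows),5): print('; '.join(rows[i:i+5]))
    return p,M
E
python3 -c "
from h import *
plan([(.45,.10,.25,15,0),(.468,-.29,.23,-34.4,0)],8.7,step=.045)"
```

```text
-3.26 -3.04 -0.25 0 0 4.4 8.7; -3.48 -2.79 -0.25 0 0 4.4 8.7; -3.69 -2.51 -0.25 0 0 4.4 8.7; -3.87 -2.22 -0.25 0 0 4.4 8.7; -4.03 -1.91 -0.25 0 0 4.4 8.7
-4.16 -1.61 -0.25 0 0 4.4 8.7; -4.28 -1.27 -0.25 0 0 4.4 8.7; -4.36 -0.95 -0.25 0 0 4.5 8.7; -4.42 -0.6 -0.26 0 0 4.4 8.7; -4.45 -0.26 -0.25 0 0 4.5 8.7
-4.46 0.09 -0.25 -0.1 0.1 4.4 8.7; -4.24 -0.93 0.22 0 0 5.5 8.7; -4.3 -0.52 0.22 0 0 5.5 8.7; -4.34 -0.1 0.21 0 0 5.5 8.7; -4.33 0.31 0.22 0 0 5.5 8.7
-4.27 0.73 0.22 0 0 5.5 8.7; -4.19 1.13 0.22 0 0 5.5 8.7; -4.06 1.53 0.22 0 0 5.5 8.7; -3.9 1.92 0.22 0 0 5.5 8.7; -3.69 2.27 0.21 0 -0.1 5.4 8.7
```

carry_out(commands="-3.26 -3.04 -0.25 0 0 4.4 8.7; -3.48 -2.79 -0.25 0 0 4.4 8.7; -3.69 -2.51 -0.25 0 0 4.4 8.7; -3.87 -2.22 -0.25 0 0 4.4 8.7; -4.03 -1.91 -0.25 0 0 4.4 8.7")

```text
t: 0.6
tool_pos: [0.3563, 0.3492, 0.235]
eef_rot: [-0.0, 0.411, 0.912, -0.0]
contact_force: [1.6, -0.2, 0.1]
gripper_width: 0.0871
```

carry_out(commands="-4.16 -1.61 -0.25 0 0 4.4 8.7; -4.28 -1.27 -0.25 0 0 4.4 8.7; -4.36 -0.95 -0.25 0 0 4.5 8.7; -4.42 -0.6 -0.26 0 0 4.4 8.7; -4.45 -0.26 -0.25 0 0 4.5 8.7")

```text
t: 1.1
tool_pos: [0.4346, 0.1404, 0.2478]
eef_rot: [-0.0, 0.579, 0.815, -0.0]
contact_force: [0.4, -0.1, 0.1]
gripper_width: 0.087
```

carry_out(commands="-4.46 0.09 -0.25 -0.1 0.1 4.4 8.7; -4.24 -0.93 0.22 0 0 5.5 8.7; -4.3 -0.52 0.22 0 0 5.5 8.7; -4.34 -0.1 0.21 0 0 5.5 8.7; -4.33 0.31 0.22 0 0 5.5 8.7")

```text
t: 1.6
tool_pos: [0.4578, -0.0747, 0.241]
eef_rot: [-0.001, 0.75, 0.661, 0.001]
contact_force: [1.5, -1.0, 0.9]
gripper_width: 0.0872
```

carry_out(commands="-4.27 0.73 0.22 0 0 5.5 8.7; -4.19 1.13 0.22 0 0 5.5 8.7; -4.06 1.53 0.22 0 0 5.5 8.7; -3.9 1.92 0.22 0 0 5.5 8.7; -3.69 2.27 0.21 0 -0.1 5.4 8.7")

```text
t: 2.1
tool_pos: [0.4677, -0.2914, 0.2295]
eef_rot: [-0.0, 0.886, 0.464, 0.0]
contact_force: [0.9, 1.8, 0.4]
gripper_width: 0.0871
```

```bash
python3 - <<'E'
from h import *
c=snap('wrist','w1'); s=read_state(); print(s['t'],s['tool_pos'],rot(s['eef_rot']).round(3).tolist(),c['xyz'],K(c),c['k1'])
for n,p in dict(handle=(.4713,-.3164,.1),hub=(.5114,-.315,.066),frame=(.4971,-.1657,.013)).items(): print(n,px(c,p))
f=c['frame'][:,:,::-1]; f=(255*(f/255.)**.6).astype(np.uint8); cv2.imwrite('pics/w1b.png',cv2.resize(f,(800,600),interpolation=cv2.INTER_CUBIC))
E
```

```text
2.15 [ 0.46855152 -0.29690598  0.22953731] [[0.574, 0.819, 0.001], [0.819, -0.574, -0.003], [-0.002, 0.003, -1.0]] [ 0.50883912 -0.23141552  0.39198483] 356.10240881087185 -0.07374113365665626
handle [296.32645187 222.05396069]
hub [329.11705588 186.67779944]
frame [229.10329119  64.22939919]
```

View pics/w1b.png

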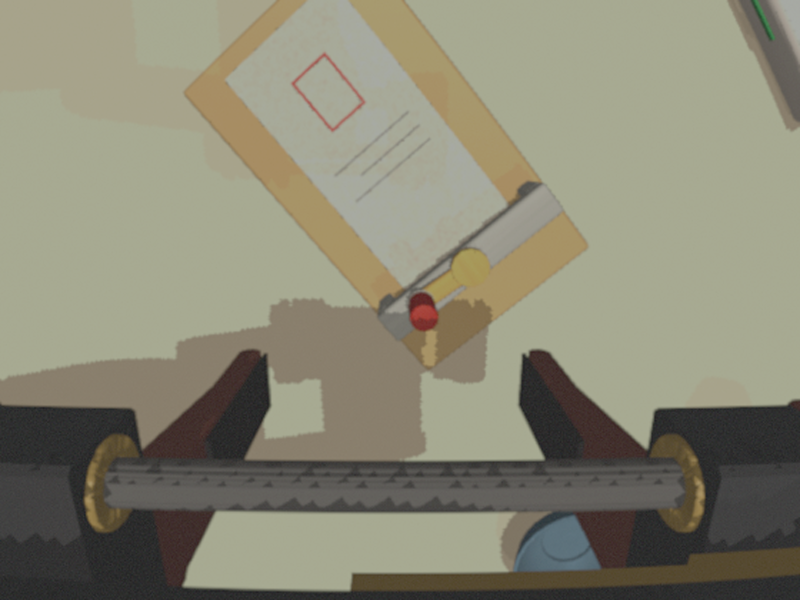

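The wrist view shows the handle top at (424,318), the hub at (471,266) and the frame centre at (328,92). All three agree with the top-view estimate to within about 1 px. Next I'll plan the descent onto the handle.

```bash
python3 - <<'E'
from h import *
c=load('w1')
g=lambda u,v,z:pt(c,u*.7-.15,v*.7-.15,z)
print(g(424,318,.1),g(471,266,.066)); F=[g(*k,.013) for k in((325,54),(364,101),(332,130),(292,83))]; print(np.mean(F,0),np.round(F,4).tolist())
e=F[3]-F[2]+F[0]-F[1]; print(np.degrees(np.arctan2(e[1],e[0]))-90,np.linalg.norm(e)/2)
print(g(185,93,.012),g(588,245,.012),g(428,370,.012))
plan([(.4712,-.3163,.12,-34.4,3),(.4712,-.3163,.07,-34.4,2)],8.7)
E
```

```text
[ 0.47133042 -0.3168545   0.1       ] [ 0.51205514 -0.31472571  0.066     ]
[ 0.49746227 -0.16613323  0.013     ] [[0.5106, -0.1443, 0.013], [0.5146, -0.1854, 0.013], [0.4844, -0.1884, 0.013], [0.4802, -0.1464, 0.013]]
5.663702316813811 0.04172213753051267
[ 0.41364706 -0.10653806  0.012     ] [ 0.59510705 -0.36552701  0.012     ] [ 0.43824861 -0.38100287  0.012     ]
-0.47 0.43 3.65 0 0 -0.2 8.7; -0.48 0.44 3.66 0.1 0 -0.2 8.7; -0.47 0.43 3.65 0 0.1 -0.2 8.7; 0 0 2.5 0 0 0 8.7; 0 0 2.5 0 0 0 8.7
```

carry_out(commands="-0.47 0.43 3.65 0 0 -0.2 8.7; -0.48 0.44 3.66 0.1 0 -0.2 8.7; -0.47 0.43 3.65 0 0.1 -0.2 8.7; 0 0 2.5 0 0 0 6; 0 0 2.5 0 0 0 5")

```text
t: 2.65
tool_pos: [0.4703, -0.3082, 0.0685]
eef_rot: [-0.002, 0.882, 0.471, 0.0]
contact_force: [-0.7, 0.5, -0.2]
gripper_width: 0.0743
```

carry_out(commands="0 0 0 0 0 0 4; 0 0 0 0 0 0 3; 0 0 0 0 0 0 2; 0 0 0 0 0 0 1.2; 0 0 0 0 0 0 1.2")

```text
t: 3.15
tool_pos: [0.4712, -0.3085, 0.071]
eef_rot: [-0.001, 0.882, 0.471, 0.001]
contact_force: [0.8, 0.1, 1.1]
gripper_width: 0.0346
```

carry_out(commands="0 0 0 0 0 0 1.2; 0 0 0 0 0 0 1.2; 0 0 0 0 0 0 1.2")

```text
t: 3.45
tool_pos: [0.472, -0.309, 0.0707]
eef_rot: [-0.0, 0.882, 0.471, 0.001]
contact_force: [3.3, -0.9, 0.7]
gripper_width: 0.0176
```

```bash
python3 - <<'E'
from h import *
s=read_state(); p=s['tool_pos']; print(s['t'],p,s['contact_force'],s['gripper_width'])
H=np.array([.5117,-.315]);v=p[:2]-H; th=np.degrees(np.arctan2(v[1],v[0])); r=np.linalg.norm(v); print(th,r, 'crank deg',185.5-th%360)
st=th%360; end=185.5-np.degrees(6.42)
n=21; w=[]
for i in range(1,n+1):
    a=np.radians(st+(end-st)*i/n); w.append((H[0]+.04*np.cos(a),H[1]+.04*np.sin(a),.07,-34.4,1))
plan(w,1.2)
E
```

```text
3.45 [ 0.47196224 -0.30897392  0.0707021 ] [ 3.28191787 -0.92023619  0.66175013] 0.017595221720306104
171.37701568318624 0.04019207470490812 crank deg 14.122984316813756
1.13 -0.32 0.07 0 -0.1 0.6 1.2; 1.17 -0.01 0 0 0 0 1.2; 1.13 0.33 0 0 0 0 1.2; 0.98 0.64 0.01 0 0 0 1.2; 0.75 0.9 0 0 0 0 1.2
0.46 1.07 0 0 0 0 1.2; 0.13 1.17 0 0 0 0 1.2; -0.22 1.15 0 0 0 0 1.2; -0.54 1.04 0 0 0 0 1.2; -0.81 0.84 0 0 0 0 1.2
-1.03 0.57 0 0 0 0 1.2; -1.14 0.24 0 0 0 0 1.2; -1.17 -0.09 0 0 0 0 1.2; -1.09 -0.44 0 0 0 0 1.2; -0.92 -0.72 -0.01 0 0 0 1.2
-0.67 -0.97 0 0 0 0 1.2; -0.35 -1.11 0 0 0 0 1.2; -0.03 -1.17 0 0 0 0 1.2; 0.32 -1.13 0 0 0 0 1.2; 0.64 -0.99 0 0 0 0 1.2
0.89 -0.76 0 0 0 0 1.2
```

```bash
python3 - <<'E'
from h import *
c=snap('wrist','w2'); f=c['frame'].astype(int)
m=(f[...,0]>90)&(f[...,1]<.45*f[...,0])&(f[...,2]<.5*f[...,0])
n,l,st,ce=cv2.connectedComponentsWithStats(m.astype(np.uint8))
for i in range(1,n):
    if st[i,4]>30: print(st[i],ce[i],pt(c,*ce[i],.1))
print('pred tcp',px(c,np.r_[read_state()['tool_pos'][:2],.1]))
f=c['frame'][:,:,::-1]; f=(255*(f/255.)**.6).astype(np.uint8)[130:340,140:420]; cv2.imwrite('pics/w2b.png',cv2.resize(f,(800,600),interpolation=cv2.INTER_CUBIC))
E
```

```text
[133   0  86  55 315] [180.58095238  26.75555556] [ 0.5009241  -0.20552745  0.1       ]
pred tcp [276.76037304 293.13689806]
```

View pics/w2b.png

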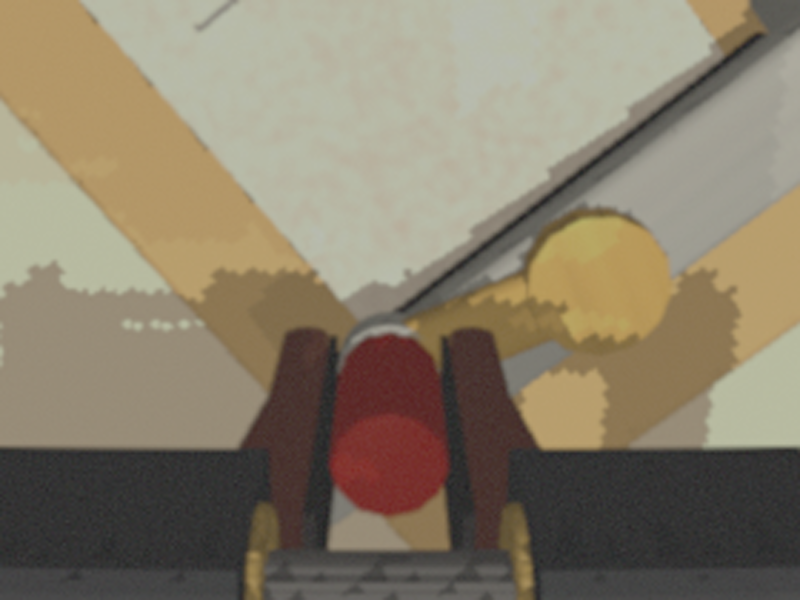

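The handle top is at (389,465) in the crop, midway between the pads and within 1 px of where the TCP projects. Closing the fingers nudged the crank to about 0.25 rad. I'll wind it now.

carry_out(commands="1.13 -0.32 0 0 0 0 1.2; 1.17 -0.01 0 0 0 0 1.2; 1.13 0.33 0 0 0 0 1.2; 0.98 0.64 0 0 0 0 1.2; 0.75 0.9 0 0 0 0 1.2")

```text
t: 4.0
tool_pos: [0.5134, -0.2754, 0.0707]
eef_rot: [0.001, 0.882, 0.472, 0.0]
contact_force: [-2.4, -18.3, -2.3]
gripper_width: 0.0174
```

carry_out(commands="0.46 1.07 0 0 0 0 1.2; 0.13 1.17 0 0 0 0 1.2; -0.22 1.15 0 0 0 0 1.2; -0.54 1.04 0 0 0 0 1.2; -0.81 0.84 0 0 0 0 1.2")

```text
t: 4.5
tool_pos: [0.5511, -0.3106, 0.0706]
eef_rot: [-0.002, 0.882, 0.471, 0.001]
contact_force: [-0.5, 1.1, 5.3]
gripper_width: 0.0174
```

carry_out(commands="-1.03 0.57 0 0 0 0 1.2; -1.14 0.24 0 0 0 0 1.2; -1.17 -0.09 0 0 0 0 1.2; -1.09 -0.44 0 0 0 0 1.2; -0.92 -0.72 0 0 0 0 1.2")

```text
t: 5.0
tool_pos: [0.5182, -0.3552, 0.0707]
eef_rot: [0.0, 0.882, 0.471, 0.001]
contact_force: [2.1, -2.4, 3.7]
gripper_width: 0.0174
```

carry_out(commands="-0.67 -0.97 0 0 0 0 1.2; -0.35 -1.11 0 0 0 0 1.2; -0.03 -1.17 0 0 0 0 1.2; 0.32 -1.13 0 0 0 0 1.2; 0.64 -0.99 0 0 0 0 1.2")

```text
t: 5.5
tool_pos: [0.4721, -0.3242, 0.0706]
eef_rot: [-0.001, 0.882, 0.471, 0.001]
contact_force: [8.7, 1.3, 2.4]
gripper_width: 0.0173
```

```bash
python3 - <<'E'
from h import *
s=read_state(); p=s['tool_pos']; print(s['t'],p,s['contact_force'],s['gripper_width'])
H=np.array([.5117,-.315]);v=p[:2]-H; th=np.degrees(np.arctan2(v[1],v[0])); print(th,np.linalg.norm(v),'crank',np.radians(185.5-th%360))
E
```

```text
5.5 [ 0.47208238 -0.32422144  0.07064995] [8.74444408 1.29141465 2.39397607] 0.01730242493609662
-166.89708188880834 0.04067666215382535 crank -0.13269595379980273
```

carry_out(commands="0.4 -0.42 0 0 0 0 1.2; 0.45 -0.36 0 0 0 0 1.2; 0 0 0 0 0 0 1.2; 0 0 0 0 0 0 1.2")

```text
t: 5.9
tool_pos: [0.4714, -0.3145, 0.0707]
eef_rot: [0.001, 0.882, 0.471, 0.001]
contact_force: [2.2, -8.8, 1.6]
gripper_width: 0.0173
```

```bash
cat > ck.py <<'E'
from h import *
s=read_state(); p=s['tool_pos']; print(s['t'],p,s['contact_force'],s['gripper_width'])
H=np.array([.5117,-.315]);v=p[:2]-H; th=np.degrees(np.arctan2(v[1],v[0])); print(th,np.linalg.norm(v),'crank',np.radians(185.5-th%360))
E
python3 ck.py
```

```text
5.9 [ 0.47142026 -0.3145022   0.07069134] [ 2.24070787 -8.83590482  1.59860811] 0.017286470005915766
179.29194762929285 0.04028281691317232 crank 0.10835095400507935
```

The crank is at its stop: about 6.39 rad with a 9 N reaction. I'll release, rise and cross to the stand.

carry_out(commands="0 0 0 0 0 0 3; 0 0 0 0 0 0 4; 0 0 0 0 0 0 5; 0 0 -1 0 0 0 5; 0 0 -4 0 0 0 5")

```text
t: 6.4
tool_pos: [0.4678, -0.3111, 0.1176]
eef_rot: [-0.005, 0.882, 0.471, -0.001]
contact_force: [0.7, 0.3, 0.5]
gripper_width: 0.0496
```

carry_out(commands="0 0 -4.5 0 0 0 5; 0 0 -4 0 0 0 5; 0 0 0 0 0 0 5; 0 0 0 0 0 0 5")

```text
t: 6.8
tool_pos: [0.4707, -0.3135, 0.2065]
eef_rot: [-0.0, 0.882, 0.471, 0.001]
contact_force: [-0.4, -0.5, 0.1]
gripper_width: 0.05
```

```bash
python3 - <<'E'
from h import *
c=snap('wrist','w3')
s=read_state();print(s['t'],s['tool_pos'],s['contact_force'])
f=c['frame'][:,:,::-1]; f=(255*(f/255.)**.6).astype(np.uint8); cv2.imwrite('pics/w3b.png',f)
plan([(.58,.05,.22,-34.4,0),(.58,.26,.21,-34.4,0)],8.0,step=.042)
E
```

```text
6.85 [ 0.46998921 -0.31299721  0.20513783] [-0.16859021 -0.67457413 -0.44251548]
3.63 -1.11 -0.14 0 0 0.1 8; 3.63 -1.11 -0.13 0 0 0.1 8; 3.62 -1.11 -0.14 0 0 0.1 8; 3.62 -1.13 -0.14 0 0 0 8; 3.63 -1.12 -0.14 0 0 0.1 8
3.62 -1.13 -0.13 0 0 0 8; 3.62 -1.13 -0.14 0 0 0.1 8; 3.62 -1.14 -0.14 0 0 0 8; 3.62 -1.14 -0.13 -0.1 -0.1 0.1 8; 3.61 -1.14 -0.15 0 0 0 8
2.89 -1.98 0.17 0 0 0 8; 2.89 -1.97 0.17 0 0 0 8; 2.89 -1.98 0.17 0 0 0 8; 2.88 -1.98 0.17 0 0 0 8; 2.89 -1.98 0.17 0 0 0 8
2.89 -1.97 0.17 0 0 0 8
```

View pics/w3b.png

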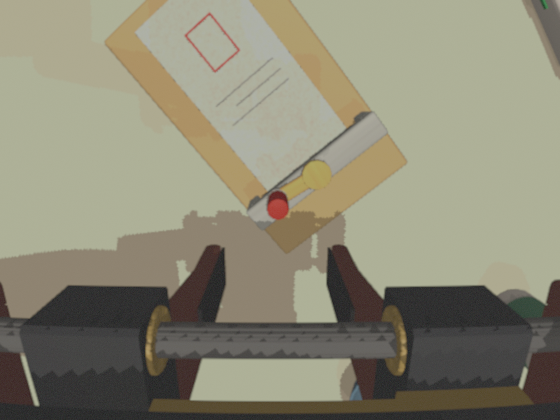

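The handle is now at (278,209) and the hub at (317,174), so the crank has stayed where I left it, and the dark gap under the bridge is gone. I'm moving to the stand.

carry_out(commands="3.63 -1.11 -0.14 0 0 0.1 8; 3.63 -1.11 -0.13 0 0 0.1 8; 3.62 -1.11 -0.14 0 0 0.1 8; 3.62 -1.13 -0.14 0 0 0 8; 3.63 -1.12 -0.14 0 0 0.1 8")

```text
t: 7.35
tool_pos: [0.5244, -0.1301, 0.2108]
eef_rot: [-0.003, 0.884, 0.468, -0.001]
contact_force: [0.6, 0.2, -0.6]
gripper_width: 0.0796
```

carry_out(commands="3.62 -1.13 -0.13 0 0 0 8; 3.62 -1.13 -0.14 0 0 0.1 8; 3.62 -1.14 -0.14 0 0 0 8; 3.62 -1.14 -0.13 0 0 0.1 8; 3.61 -1.14 -0.15 0 0 0 8")

```text
t: 7.85
tool_pos: [0.5794, 0.051, 0.2181]
eef_rot: [-0.002, 0.885, 0.466, -0.001]
contact_force: [-0.1, -1.0, 0.8]
gripper_width: 0.0801
```

carry_out(commands="2.89 -1.98 0.17 0 0 0 8; 2.89 -1.97 0.17 0 0 0 8; 2.89 -1.98 0.17 0 0 0 8; 2.88 -1.98 0.17 0 0 0 8; 2.89 -1.98 0.17 0 0 0 8")

```text
t: 8.35
tool_pos: [0.579, 0.2256, 0.2098]
eef_rot: [-0.002, 0.885, 0.466, -0.001]
contact_force: [0.8, -0.9, -0.7]
gripper_width: 0.0799
```

carry_out(commands="0 0 0 0 0 0 8; 0 0 0 0 0 0 8; 0 0 0 0 0 0 8")

```text
t: 8.65
tool_pos: [0.5798, 0.2235, 0.211]
eef_rot: [-0.001, 0.885, 0.466, -0.001]
contact_force: [0.5, -0.3, -0.3]
gripper_width: 0.08
```

```bash
python3 - <<'E'
from h import *
w=load('w3'); a=pt(w,278,209,.1); H=np.array([.5117,-.315]); v=a[:2]-H; print('crank handle',a,np.degrees(np.arctan2(v[1],v[0])))
c=snap('wrist','w4'); s=read_state(); print(s['t'],s['tool_pos'],rot(s['eef_rot']).round(3).tolist(),s['contact_force'])
print(px(c,(.5969,.2832,.074)))
f=c['frame'][:,:,::-1]; f=(255*(f/255.)**.6).astype(np.uint8); u,v=px(c,(.5969,.2832,.05)).astype(int); x0=min(max(u-100,0),360);y0=min(max(v-75,0),270);print(x0,y0)
cv2.imwrite('pics/w4b.png',cv2.resize(f[y0:y0+150,x0:x0+200],(800,600),interpolation=cv2.INTER_CUBIC))
E
```

```text
crank handle [ 0.47157607 -0.31460622  0.1       ] 179.4377157680802
8.7 [0.58008827 0.22324263 0.21138226] [[0.566, 0.825, -0.002], [0.825, -0.566, 0.002], [0.001, -0.003, -1.0]] [ 0.01152661 -0.3800334  -0.72618257]
[252.80854208 129.48308742]
154 53
```

View pics/w4b.png

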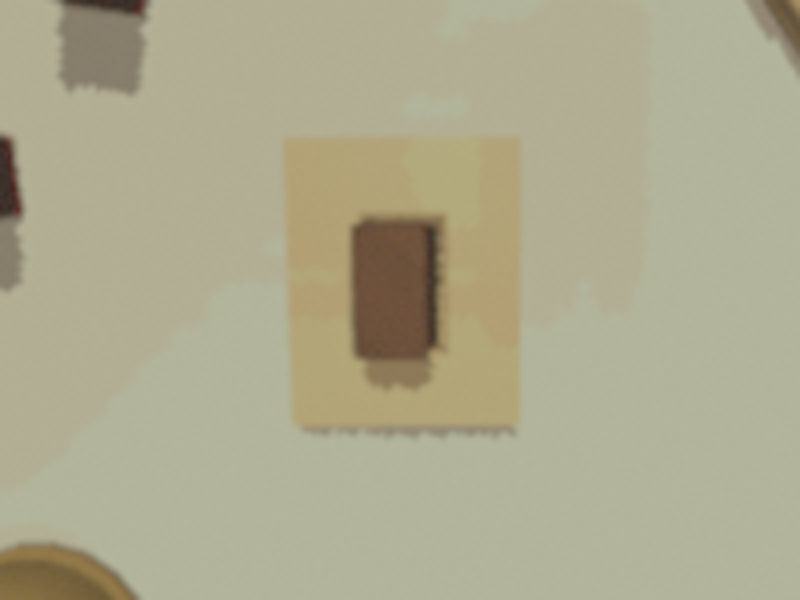

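The crop shows the seal's top with corners (354,222), (431,222), (428,357) and (356,358), square with the tool. It is the smallest of the three, so it is the one meant.

```bash
python3 - <<'E'
from h import *
c=load('w4'); g=lambda u,v,z:pt(c,u/4+154-.37,v/4+53-.37,z)
S=np.array([g(*k,.074) for k in((354,222),(431,222),(428,357),(356,358))]);print(S.round(4).tolist(),S.mean(0))
e=S[0]-S[3]+S[1]-S[2];e2=S[1]-S[0]+S[2]-S[3]
print(np.degrees(np.arctan2(e[1],e[0])),np.linalg.norm(e)/2,np.degrees(np.arctan2(e2[1],e2[0])),np.linalg.norm(e2)/2)
T=np.array([g(*k,.024) for k in((285,138),(521,138),(519,428),(294,426))]);print(T.mean(0));
e=T[0]-T[3]+T[1]-T[2];e2=T[1]-T[0]+T[2]-T[3]
print(np.degrees(np.arctan2(e[1],e[0])),np.degrees(np.arctan2(e2[1],e2[0])))
x,y=S.mean(0)[:2]
plan([(x,y,.15,-34.4,3),(x,y,.05,-34.4,3),(x,y,.037,-34.4,1)],5)
E
```

```text
[[0.5996, 0.3021, 0.074], [0.6125, 0.2932, 0.074], [0.5964, 0.2713, 0.074], [0.5839, 0.2796, 0.074]] [0.59812607 0.28653051 0.074     ]
54.41225489628398 0.027332266546955253 -34.21957455158896 0.01532284943631224
[0.59742077 0.28632791 0.024     ]
55.46198675132334 -34.84497514632769
2.08 -0.69 2.05 -0.1 0 0 5; 2.08 -0.7 2.05 0 0 0 5; 2.07 -0.69 2.05 -0.1 -0.1 -0.1 5; 0 0 3.33 0 0 0 5; 0.01 -0.01 3.33 0 0 0 5
0 0 3.34 0 0 0 5; 0 0 1.3 0 0 0 5
```

carry_out(commands="2.08 -0.69 2.05 -0.1 0 0 5; 2.08 -0.7 2.05 0 0 0 5; 2.07 -0.69 2.05 -0.1 -0.1 0 5; 0 0 3.3 0 0 0 5; 0 0 3.3 0 0 0 5")

```text
t: 9.2
tool_pos: [0.5994, 0.2873, 0.0841]
eef_rot: [0.001, 0.885, 0.466, 0.001]
contact_force: [0.8, -0.3, -0.4]
gripper_width: 0.0504
```

carry_out(commands="0 0 3.3 0 0 0 5; 0 0 1.4 0 0 0 5; 0 0 0 0 0 0 4; 0 0 0 0 0 0 3; 0 0 0 0 0 0 2")

```text
t: 9.7
tool_pos: [0.6002, 0.2881, 0.0398]
eef_rot: [0.001, 0.885, 0.466, 0.002]
contact_force: [-0.7, -0.0, 0.2]
gripper_width: 0.0295
```

carry_out(commands="0 0 0 0 0 0 1; 0 0 0 0 0 0 1; 0 0 0 0 0 0 1; 0 0 0 0 0 0 1; 0 0 0 0 0 0 1")

```text
t: 10.2
tool_pos: [0.5996, 0.2882, 0.0393]
eef_rot: [0.001, 0.885, 0.466, 0.002]
contact_force: [-0.9, -0.5, 7.1]
gripper_width: 0.016
```

carry_out(commands="0 0 0 0 0 0 1; 0 0 0 0 0 0 1")

```text
t: 10.4
tool_pos: [0.5996, 0.2882, 0.0393]
eef_rot: [0.001, 0.885, 0.466, 0.002]
contact_force: [-0.5, -0.9, 6.8]
gripper_width: 0.0158
```

carry_out(commands="0 0 -1 0 0 0 1; 0 0 -2 0 0 0 1; 0 0 -3 0 0 0 1; 0 0 -4 0 0 0 1; 0 0 -3 0 0 0 1")

```text
t: 10.9
tool_pos: [0.5989, 0.2881, 0.1706]
eef_rot: [0.001, 0.885, 0.466, 0.001]
contact_force: [-0.3, -0.6, -0.1]
gripper_width: 0.0158
```

carry_out(commands="0 0 0 0 0 0 1; 0 0 0 0 0 0 1; 0 0 0 0 0 0 1")

```text
t: 11.2
tool_pos: [0.5976, 0.2874, 0.1666]
eef_rot: [0.0, 0.885, 0.466, -0.0]
contact_force: [-0.1, 0.6, -0.5]
gripper_width: 0.0154
```

```bash
python3 - <<'E'
from h import *
c=snap('wrist','w5'); s=read_state(); p=s['tool_pos'];M=rot(s['eef_rot']); print(s['t'],p,M.round(4).tolist(),s['contact_force'],s['gripper_width'])
for z in(.0347,-.0313):
  print([px(c,p+M@np.array([x,y,-z])).round(1).tolist() for x in(-.014,.014) for y in(-.008,.008)])
f=c['frame'][:,:,::-1]; f=(255*(f/255.)**.5).astype(np.uint8); u,v=px(c,p).astype(int); x0=u-70;y0=min(v-60,315);print(x0,y0)
cv2.imwrite('pics/w5b.png',cv2.resize(f[y0:y0+105,x0:x0+140],(800,600),interpolation=cv2.INTER_CUBIC))
plan([(.59,.02,.175,-15,0),(.4975,-.1661,.175,5.5,0)],1,step=.04)
E
```

```text
11.25 [0.59749279 0.28738442 0.16627931] [[0.565, 0.8251, -0.001], [0.8251, -0.565, -0.0015], [-0.0018, 0.0001, -1.0]] [ 0.02487449 -0.63225078 -0.94398826] 0.016114863259724506
[[257.5, 329.5], [296.0, 329.4], [256.4, 267.8], [297.2, 267.8]]
[[262.9, 264.2], [289.9, 264.2], [262.4, 218.9], [290.4, 218.9]]
206 204
-3.21 2.07 -0.12 0 0 -2.8 1; -3.31 1.91 -0.12 0 0 -2.8 1; -3.4 1.75 -0.12 0 0 -2.8 1; -3.48 1.57 -0.12 0 0 -2.8 1; -3.55 1.41 -0.11 0 0 -2.7 1
-3.62 1.24 -0.12 0 0 -2.8 1; -3.67 1.06 -0.12 0 0.1 -2.7 1; -3.4 -0.69 0 0 0 -3.4 1; -3.34 -0.88 0 0 0 -3.4 1; -3.29 -1.09 0 0 0 -3.4 1
-3.22 -1.27 0 0 0 -3.4 1; -3.14 -1.47 0 0 0 -3.5 1; -3.05 -1.66 0 0 0 -3.4 1
```

View pics/w5b.png

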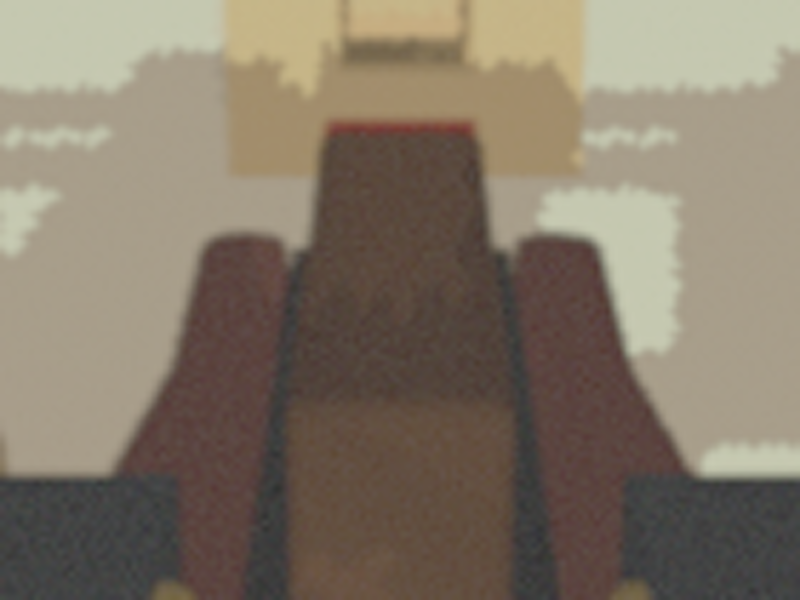

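The seal is out of the well and upright, with its lower edge at rows 121–130 and its top edge at row 400. It sits about 2.7 mm towards tool −x of the TCP, and I'll allow for that. Next I carry it over the rack.

carry_out(commands="-3.21 2.07 -0.12 0 0 -2.8 1; -3.31 1.91 -0.12 0 0 -2.8 1; -3.4 1.75 -0.12 0 0 -2.8 1; -3.48 1.57 -0.12 0 0 -2.8 1; -3.55 1.41 -0.11 0 0 -2.7 1")

```text
t: 11.75
tool_pos: [0.5921, 0.0954, 0.1723]
eef_rot: [-0.0, 0.821, 0.571, -0.001]
contact_force: [0.6, 0.8, -0.1]
gripper_width: 0.0157
```

carry_out(commands="-3.62 1.24 -0.12 0 0 -2.8 1; -3.67 1.06 -0.12 0 0.1 -2.7 1; -3.4 -0.69 0 0 0 -3.4 1; -3.34 -0.88 0 0 0 -3.4 1; -3.29 -1.09 0 0 0 -3.4 1")

```text
t: 12.25
tool_pos: [0.5432, -0.0737, 0.1745]
eef_rot: [-0.001, 0.735, 0.678, 0.0]
contact_force: [0.8, 0.2, -0.1]
gripper_width: 0.016
```

carry_out(commands="-3.22 -1.27 0 0 0 -3.4 1; -3.14 -1.47 0 0 0 -3.5 1; -2.8 -1.6 0 0 0 -3.4 1; 0 0 0 0 0 0 1; 0 0 0 0 0 0 1")

```text
t: 12.75
tool_pos: [0.4983, -0.1634, 0.1748]
eef_rot: [-0.001, 0.673, 0.739, 0.001]
contact_force: [-0.1, 0.5, -0.4]
gripper_width: 0.0159
```

carry_out(commands="0 0 0 0 0 0 1; 0 0 0 0 0 0 1; 0 0 0 0 0 0 1")

```text
t: 13.05
tool_pos: [0.4994, -0.1623, 0.1756]
eef_rot: [0.0, 0.672, 0.741, 0.001]
contact_force: [0.2, 0.1, -0.8]
gripper_width: 0.0157
```

```bash
python3 - <<'E'
from h import *
s=read_state(); p=s['tool_pos'];M=rot(s['eef_rot']); print(s['t'],p,M.round(4).tolist(),s['gripper_width'])
plan([(.4972,-.1634,.09,5.5,5),(.4972,-.1634,.065,5.5,2)],1)
E
```

```text
13.05 [ 0.49935376 -0.16232773  0.17558913] [[-0.0969, 0.9953, 0.002], [0.9953, 0.0969, 0.0015], [0.0013, 0.0021, -1.0]] 0.01570425184180165
-0.02 -0.05 1.71 0 0 0 1; -0.02 -0.05 1.71 0 0 0 1; -0.02 -0.05 1.71 0 0 0 1; -0.02 -0.04 1.72 0.1 0 0 1; -0.02 -0.05 1.71 0 -0.1 0.1 1
0 0 1.25 0 0 0 1; 0 0 1.25 0 0 0 1
```

carry_out(commands="-0.02 -0.05 1.71 0 0 0 1; -0.02 -0.05 1.71 0 0 0 1; -0.02 -0.05 1.71 0 0 0 1; -0.02 -0.04 1.72 0.1 0 0 1; -0.02 -0.05 1.71 0 -0.1 0.1 1")

```text
t: 13.55
tool_pos: [0.4973, -0.1638, 0.0895]
eef_rot: [0.001, 0.673, 0.74, 0.0]
contact_force: [-0.1, 1.1, -0.9]
gripper_width: 0.0157
```

carry_out(commands="0 0 1.25 0 0 0 1; 0 0 1.25 0 0 0 1; 0 0 0 0 0 0 1; 0 0 0 0 0 0 1; 0 0 0 0 0 0 1")

```text
t: 14.05
tool_pos: [0.4975, -0.1644, 0.0658]
eef_rot: [0.001, 0.673, 0.74, 0.0]
contact_force: [-0.2, 0.3, -0.2]
gripper_width: 0.0158
```

carry_out(commands="0 0 0 0 0 0 1; 0 0 0 0 0 0 1")

```text
t: 14.25
tool_pos: [0.4972, -0.1644, 0.0657]
eef_rot: [0.001, 0.673, 0.74, 0.0]
contact_force: [0.5, -0.2, -0.2]
gripper_width: 0.0159
```

```bash
python3 - <<'E'
from h import *
c=snap('wrist','w6'); d=snap('scene','s6'); s=read_state(); p=s['tool_pos'];M=rot(s['eef_rot']); print(s['t'],p,M.round(4).tolist(),s['contact_force'])
g=lambda f:(255*(f[:,:,::-1]/255.)**.5).astype(np.uint8)
u,v=px(c,p).astype(int); x0=u-66;y0=v-105; o=np.zeros((600,800,3),np.uint8)
o[:,:400]=cv2.resize(g(c['frame'])[y0:y0+150,x0+16:x0+116],(400,600),interpolation=cv2.INTER_CUBIC)
a,b=px(d,(.4975,-.1661,.03)).astype(int); print('wrist org',x0+16,y0,'scene org',a-33,b-50)
o[:,400:]=cv2.resize(g(d['frame'])[b-50:b+50,a-33:a+33],(400,600),interpolation=cv2.INTER_CUBIC)
cv2.imwrite('pics/w6b.png',o)
E
```

```text
14.35 [ 0.49709611 -0.16437705  0.06553406] [[-0.0941, 0.9956, 0.0013], [0.9956, 0.0941, -0.0008], [-0.0009, 0.0012, -1.0]] [-0.82276728  0.92109017 -0.55978528]
wrist org 226 159 scene org 195 131
```

View pics/w6b.png

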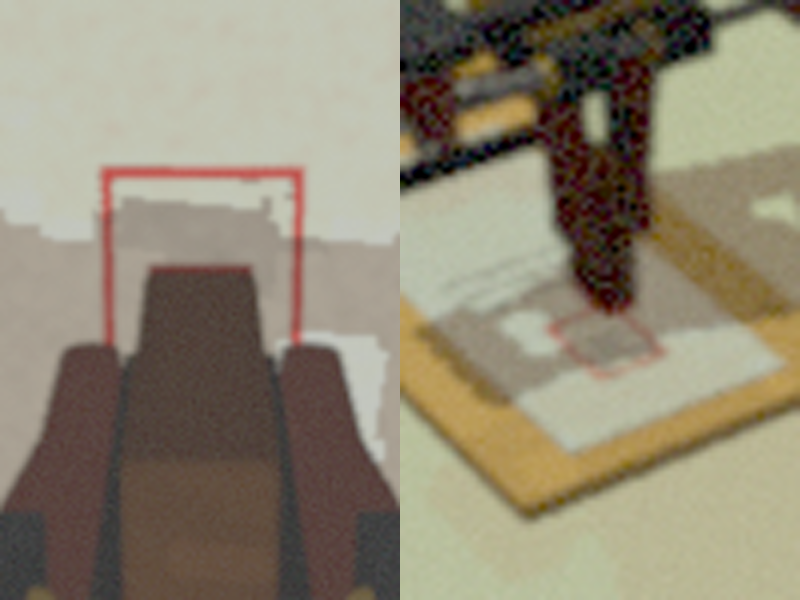

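```bash
python3 - <<'E'
from h import *
c=load('w6'); d=load('s6'); p=np.array([.4971,-.1644,.0655])
g=lambda u,v,z:pt(c,u/4-.37+226,v/4-.37+159,z)
e=np.array([-np.sin(np.radians(5.5)),np.cos(np.radians(5.5))]); x=np.array([e[1],-e[0]])
def L(n,q): q=q[:2]-p[:2]; print(n,'x %.4f y %.4f'%(q@x,q@e))
for n,q in dict(frTL=(107,173),frTR=(299,173)).items(): L(n,g(*q,.013))
for n,q in dict(sealL=(150,267),sealR=(254,267)).items(): L(n,g(*q,p[2]-.0313))
for n,q in dict(topL=(121,460),topR=(280,460)).items(): L(n,g(*q,p[2]+.0347))
h=lambda u,v,z:pt(d,(u-400)/6.06-.4+195,v/6-.4+131,z)
for n,q in dict(far=(610,305),left=(552,328),right=(664,352),near=(604,376)).items(): L('scene '+n,h(*q,.013))
for a in (-.014,.014):
  for b in(-.008,.008):
    w=np.r_[p[:2]+e*(a-.0027)+x*b,p[2]-.0313]; q=px(d,w); print(a,b,(q[0]+.4-195)*6.06+400,(q[1]+.4-131)*6)
E
```

```text
frTL x -0.0150 y 0.0189
frTR x 0.0150 y 0.0188
sealL x -0.0077 y 0.0104
sealR x 0.0072 y 0.0103
topL x -0.0084 y 0.0119
topR x 0.0072 y 0.0118
scene far x -0.0137 y -0.0236
scene left x 0.0139 y -0.0231
scene right x -0.0138 y 0.0168
scene near x 0.0142 y 0.0169
-0.014 -0.008 604.315139455987 274.56862819669675
-0.014 0.008 569.9172287750426 287.56011754698153
0.014 -0.008 641.8740117998142 307.0741621208728
0.014 0.008 607.1820297329762 320.49712824703323
```

The left half (wrist) shows the frame lines at columns 107 and 299, with the far line at row 173. The seal's foot spans columns 150–254 at row 268, so it is centred sideways and square. Lengthwise it sits about 1 mm too far towards −y. I'll correct that and go lower.

carry_out(commands="0.1 0.03 0.5 0 0 0 1; 0 0 0.5 0 0 0 1; 0 0 0.3 0 0 0 1; 0 0 0.2 0 0 0 1; 0 0 0 0 0 0 1")

```text
t: 14.85
tool_pos: [0.4968, -0.1632, 0.0497]
eef_rot: [-0.0, 0.673, 0.74, -0.0]
contact_force: [0.1, -0.6, 0.3]
gripper_width: 0.0156
```

carry_out(commands="0 0 0 0 0 0 1; 0 0 0 0 0 0 1; 0 0 0 0 0 0 1")

```text
t: 15.15
tool_pos: [0.4972, -0.1633, 0.0503]
eef_rot: [0.001, 0.673, 0.74, 0.0]
contact_force: [0.4, -0.1, -0.3]
gripper_width: 0.0158
```

```bash
python3 - <<'E'
from h import *
c=snap('wrist','w7'); d=snap('scene','s7'); s=read_state(); p=s['tool_pos'];M=rot(s['eef_rot']); print(s['t'],p,M.round(4).tolist(),s['contact_force'])
g=lambda f:(255*(f[:,:,::-1]/255.)**.5).astype(np.uint8)
o=np.zeros((600,800,3),np.uint8)
o[:,:400]=cv2.resize(g(c['frame'])[159:309,226:326],(400,600),interpolation=cv2.INTER_CUBIC)
o[:,400:]=cv2.resize(g(d['frame'])[151:211,208:248],(400,600),interpolation=cv2.INTER_CUBIC)
cv2.imwrite('pics/w7b.png',o)
E
```

```text
15.25 [ 0.49719009 -0.16329338  0.05026571] [[-0.0941, 0.9956, 0.0008], [0.9956, 0.0941, -0.0006], [-0.0007, 0.0008, -1.0]] [ 0.25806207 -0.09946524 -0.39342076]
```

View pics/w7b.png

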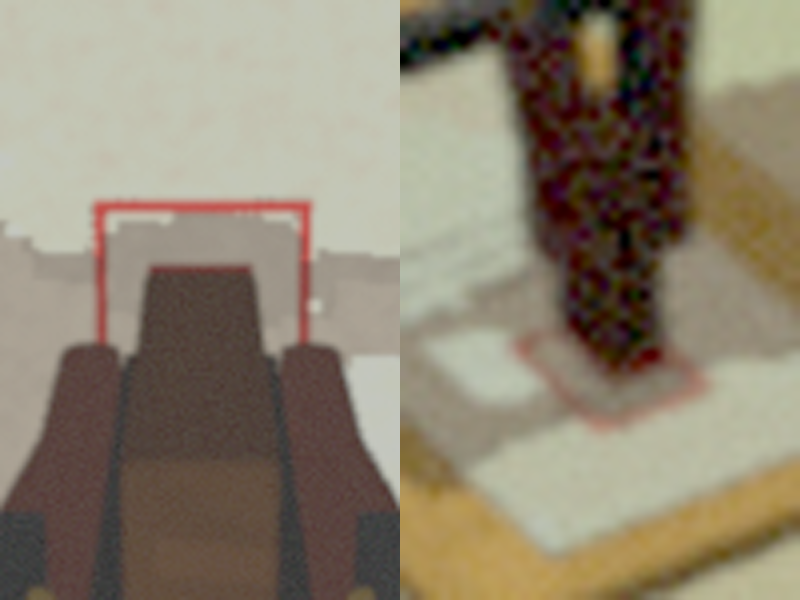

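```bash
python3 - <<'E'
from h import *
c=load('w7'); d=load('s7'); p=np.array([.4972,-.1633,.0503])
g=lambda u,v,z:pt(c,u/4-.37+226,v/4-.37+159,z)
h=lambda u,v,z:pt(d,(u-400)/10-.45+208,v/10-.45+151,z)
e=np.array([-np.sin(np.radians(5.5)),np.cos(np.radians(5.5))]); x=np.array([e[1],-e[0]])
def L(n,q): q=q[:2]-p[:2]; print(n,'x %.4f y %.4f'%(q@x,q@e))
for n,q in dict(frTL=(101,206),frTR=(306,206)).items(): L(n,g(*q,.013))
for n,q in dict(sealL=(150,267),sealR=(253,267)).items():
  for o in(.0313,.0333,.0293): L(n+str(o),g(*q,p[2]-o))
for n,q in dict(left=(520,348),right=(705,380),near=(605,428)).items(): L('scene '+n,h(*q,.013))
for n,q in dict(left=(572,328),right=(662,355),near=(625,375)).items(): L('scene seal '+n,h(*q,p[2]-.0313))
E
```

```text
frTL x -0.0151 y 0.0179
frTR x 0.0148 y 0.0178
sealL0.0313 x -0.0078 y 0.0105
sealL0.0333 x -0.0079 y 0.0099
sealL0.0293 x -0.0077 y 0.0112
sealR0.0313 x 0.0069 y 0.0105
sealR0.0333 x 0.0070 y 0.0098
sealR0.0293 x 0.0068 y 0.0111
scene left x 0.0141 y -0.0241
scene right x -0.0154 y 0.0131
scene near x 0.0146 y 0.0158
scene seal left x 0.0036 y -0.0166
scene seal right x -0.0082 y 0.0056
scene seal near x 0.0034 y 0.0075
```

carry_out(commands="0.06 0.03 0.2 0 0 0 1; 0 0 0 0 0 0 1; 0 0 0 0 0 0 1; 0 0 0 0 0 0 1; 0 0 0 0 0 0 1")

```text
t: 15.75
tool_pos: [0.4973, -0.1626, 0.0481]
eef_rot: [0.0, 0.673, 0.74, -0.0]
contact_force: [-0.6, 0.2, -1.1]
gripper_width: 0.0159
```

carry_out(commands="0 0 0 0 0 0 1; 0 0 0 0 0 0 1; 0 0 0 0 0 0 1; 0 0 0 0 0 0 1; 0 0 0 0 0 0 1")

```text
t: 16.25
tool_pos: [0.4973, -0.1626, 0.0481]
eef_rot: [0.0, 0.673, 0.74, -0.0]
contact_force: [-0.4, -0.3, -0.1]
gripper_width: 0.0158
```

```bash
python3 - <<'E'
from h import *
c=snap('wrist','w8'); t=snap('top','t8'); s=read_state(); p=s['tool_pos']; print(s['t'],p,s['contact_force'],rot(s['eef_rot']).round(4).tolist(),abs(s['joint_velocities']).max())
g=lambda f:(255*(f[:,:,::-1]/255.)**.5).astype(np.uint8)
o=np.zeros((600,800,3),np.uint8)
o[:,:400]=cv2.resize(g(c['frame'])[159:309,226:326],(400,600),interpolation=cv2.INTER_CUBIC)
o[:400,400:]=cv2.resize(g(t['frame'])[140:240,345:445],(400,400),interpolation=cv2.INTER_CUBIC)
cv2.imwrite('pics/w8b.png',o)
E
```

```text
16.35 [ 0.49735318 -0.16263862  0.04814718] [ 0.05342243  0.12402718 -0.59304739] [[-0.0941, 0.9956, 0.0006], [0.9956, 0.0941, -0.0005], [-0.0006, 0.0005, -1.0]] 0.0023549965336579115
```

View pics/w8b.png

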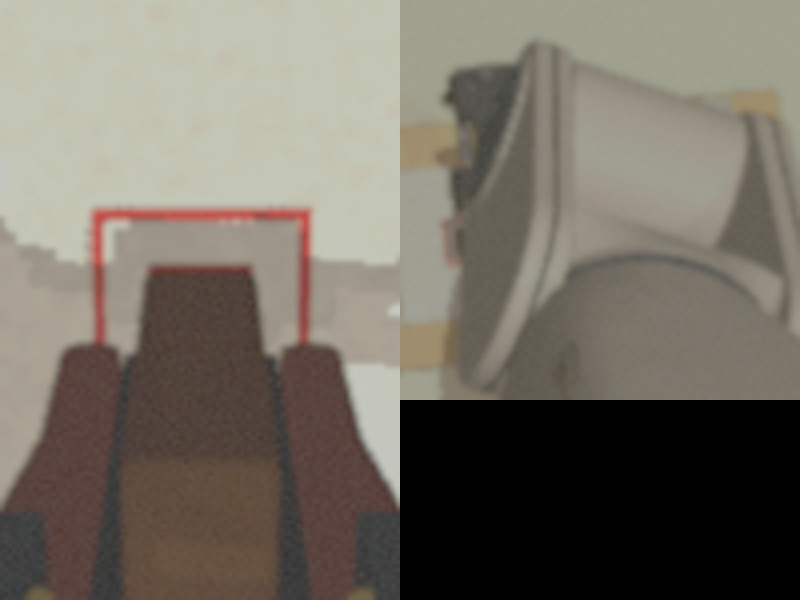

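```bash
python3 -c "
from h import *
print(finish_job())"
```

```text
the job is handed in; nothing more can be done
None
```

The crank is wound to its stop, and the seal is held still over the red frame, about 4 mm off the paper. I handed the job in at about 16.4 s.

- **Crank:** I wound it clockwise to about 6.39 rad, where a 9 N reaction showed it was against its stop. A picture taken after I let go put the handle at the same angle. Closing the fingers had already moved the crank forward to about 0.25 rad, from a start of about 0.05, so the start-to-stop travel is still about one full turn.
- **Seal:** I took the smallest of the three look-alikes, the one in the stand, lifted it straight up and carried it over the rack. It is upright to within about 0.1° by the arm's reading. The contact force was near zero at the end.
- **Centring:** the last wrist view shows the seal square with the frame, centred to about 0.3 mm sideways and about 0.5 mm lengthwise.

**Checks that disagreed or were missing**
- **Scene camera:** before the last small correction it suggested the seal was about 1 mm off lengthwise and 2 mm sideways. That picture was blurred, so I relied on the wrist camera.
- **Seal tilt:** the wrist pictures left room for up to about 1° of tilt within the grip, close to what the camera can resolve.
- **Final top view:** the arm hid the frame and crank, so it confirmed nothing.
- **Pill organiser and chime:** I stayed clear of both but took no final picture of them.

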